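# Turn the bead carousel to the square box

### The job

On the shop counter stands a bead carousel: a round turning wooden deck with pegs around its rim and five small lidded pots on it. Push its rim or the rim pegs round gently with the fingertips until the one square box stands at the front, squarely in line with the carousel's brass pointer, then leave the carousel standing still. Do not touch or lift the pots, grasp nothing, and leave everything else on the counter as it is.

Things in the scene. Friction and masses are not known exactly. Their poses are not given: they have to be found in the camera images.
- carousel: The carousel's fixed foot; origin on the counter (z = 0) on the turning axis, z up. Its own -x direction is the front: there a flat brass pointer 40 mm wide, ending in a point, 14 mm high, lies on the counter and sticks out from under the deck to 210 mm from the axis. The foot may stand at different places and headings.
- deck (a joint): Angle of the turning deck (rad), counter-clockwise from above positive, free to turn either way for several turns. A wooden disc 270 mm across, 12 mm thick, its top 42 mm above the counter, with a central stub 24 mm across and 30 mm tall. It turns easily (about 1 N at the rim), carries the pots with it and stops where it is left.
- peg (a point): One of the eight equal rim pegs of the deck: the middle of its top end. Upright wooden pegs 12 mm across, standing 30 mm above the deck's top (tops 72 mm above the counter), all on a circle of 125 mm radius about the turning axis, evenly spaced at 45 degrees. They are fixed to the deck and are good to push sideways. This one is otherwise like the rest.
- square_box: The one square container on the deck: a lidded box 44 x 44 mm, 44 mm tall, white with a grey lid, standing loose about 62 mm from the turning axis at any heading; origin at the centre of its underside (42 mm above the counter). It must come to the front, above the line of the pointer; its own heading does not matter. Not to be touched.
- jar_a: Lidded round pot, white with a grey lid, 42 mm across and 34 mm tall, standing loose on the deck; origin at the centre of its underside. Not to be touched.
- jar_b: Lidded round pot, white with a grey lid, 36 mm across and 44 mm tall, standing loose on the deck; origin at the centre of its underside. Not to be touched.
- jar_c: Lidded round pot, white with a grey lid, 42 mm across and 44 mm tall, standing loose on the deck; origin at the centre of its underside. Not to be touched.
- jar_d: Lidded round pot, white with a grey lid, 36 mm across and 34 mm tall, standing loose on the deck; origin at the centre of its underside. Not to be touched.
- mug: Bystander on the counter, not to be disturbed: white mug 76 mm across and 85 mm tall; origin at the centre of its underside.
- dish: Bystander on the counter, not to be disturbed: white bowl 90 mm across and 30 mm tall; origin at the centre of its underside.
- spool: Bystander on the counter, not to be disturbed: wooden spool 48 mm across and 42 mm tall; origin at the centre of its underside.
- brush: Bystander on the counter, not to be disturbed: brush about 200 mm long lying flat; origin near its middle, underside.
- glue: Bystander on the counter, not to be disturbed: white bottle 40 mm across and 100 mm tall; origin at the centre of its underside.
- bead_jar: Bystander on the counter, not to be disturbed: clear jar 52 mm across and 70 mm tall; origin at the centre of its underside.

How it is judged:
By the outcome, as a careful person would: the job done as asked, in the order asked, and still so for the second after the job is handed in, with the robot touching nothing.
It also fails if it takes over 58 s, if anything falls off the work surface, if the arm or the gripper's body presses on something with over 40 N, if the wrist force passes 120 N, or if a joint passes its speed limit or range.

### The arm

A 6-joint arm with a two-finger parallel gripper is mounted at the origin on the work surface. World frame = base frame: x ahead of the robot, y to its left, z up, the work surface at z = 0. Lengths are in mm, angles in rad, forces in N, time in s.
With the tool pointing down it reaches from about 275 to 825 mm from the base axis. Payload 4.9 kg.
Tool frame: the origin (TCP) lies at the very end of the fingers, on their centre line; the grasp point (between the pads) lies 19 mm behind it; z points along the fingers, y is the line along which they close (so a half turn about z gives the same grasp; the last joint's range is limited). The gripper opens to 85 mm and grips with 20 to 120 N. Pads are 22 mm wide; open, the fingers measure 114 mm over their backs; the gripper's body (76 mm by 85 mm) begins 54 mm behind the grasp point. The pads swing forward as they close: fully open they stand 13 mm farther back than shut.
Start: joints at [1.194, 0.326, -0.193, 1.052, 0, 1.437], TCP at [132.225, 533.887, 231.281] pointing down, gripper open.
Joint ranges: [-2.65, 2.65], [-0.97, 1.79], [-1.3, 1.35], [-1.93, 2.1], [-1.47, 1.37], [-3.14, 3.14]. Speed limits (rad/s): [2.57, 2.57, 3.14, 3.14, 3.14, 3.14].

### API

Orientations are given as [roll, pitch, yaw] about the fixed x, y, z axes, in that order (R = Rz(yaw) Ry(pitch) Rx(roll)).
In Python, from bench import bot, solve_ik, imaging gives the robot as it stands. Calls block until the motion is done:
- bot.move_ptp(position, orientation): joint-space move of the TCP to a pose.
- bot.movel(position, rot=None, max_speed=150, threshold=None): straight line of the TCP; rot=None keeps the orientation; max_speed is the mean speed in mm/s. With threshold (N) it stops when the force on the tool has changed by that much, and returns True; else False.
- bot.move_j(angles): joint-space move.
- bot.grip(opening, effort=None): opening from 0.0 (shut) to 1.0 (fully open); effort is the grip in N (None keeps the last); returns when the fingers have stopped.
- bot.dwell(seconds).
- solve_ik(position, orientation): joint angles nearest the present ones, or None.
- bot.get_state(): the state.
- imaging.capture(name): name is "scene" or "top" or "wrist"; returns the picture (480x640x3 uint8, blue, green, red); there is no depth.
- imaging.camera_model(name): a dict with "K" (3x3 intrinsics, pixels), "position" and "rotation" of the camera in the world. Camera axes: x right, y up, looking along -z (the intrinsics and any distortion apply to the point x, -y, -z); pixel columns grow to the right and rows downward; lengths in mm; the calibration is good to about 2 mm. A picture is of the moment at which its call begins: read the wrist's pose just before it. camera_model takes no time and is no camera call; for the wrist camera it gives the pose at the moment of the call.
A pose or a line that the arm cannot do raises bot.IKError and nothing moves.
- bot.sign_off(): hands the job in; it is judged then, once.
The state is a dict: "t": time; "qpos": joint angles; "joint_velocities": joint speeds; "effort": joint torques, N m; "tcp_pos": TCP position; "orientation": TCP orientation; "contact_force": force on the tool from outside, world axes, zero at the start; "wrist_torque": the same for the moment, N m; "opening": opening from 0.0 (shut) to 1.0 (fully open); "gripper_force": force on a finger pad.
Only numpy, scipy, OpenCV 4.12 (cv2) and the standard library are available. Lean on these libraries where they do the work, as an engineer would, in place of code of your own. Each camera call takes 0.05 s, during which the arm holds its last target. There are 200 camera calls.

## Working session

There is one attempt and no reset: what is moved stays moved. The work goes in short steps, each a Python script; the robot and the scene stay as the last script left them, time stands still between calls to the robot, and variables do not carry over. Pictures are saved under pics/ and viewed, at most 10 in all, crops included, and the job is handed in when it is done.

```bash
mkdir -p pics; ls; python3 - <<'E'
from bench import bot, imaging
import cv2
for n in ("scene","top"):
    cv2.imwrite(f"pics/{n}0.png", imaging.capture(n)); m=imaging.camera_model(n); print(n,m)
print(bot.get_state()["orientation"],bot.get_state()["t"])
E
```

```text
pics
scene {'K': array([[456.59480055,   0.        , 316.6859795 ],
       [  0.        , 456.59480055, 233.79522185],
       [  0.        ,   0.        ,   1.        ]]), 'position': array([1386.69139637, -449.06321095,  704.78651301]), 'rotation': array([1.00654348, 0.0171526 , 1.03457912])}
top {'K': array([[486.46566796,   0.        , 318.88531108],
       [  0.        , 486.46566796, 233.91907892],
       [  0.        ,   0.        ,   1.        ]]), 'position': array([ 297.12773025,   35.68488793, 1305.57861546]), 'rotation': array([ 0.21374674, -0.00373062, -1.63278074])}
[-3.14002190e+00 -1.97485437e-04  2.89879363e+00] 0.1
```

View pics/top0.png

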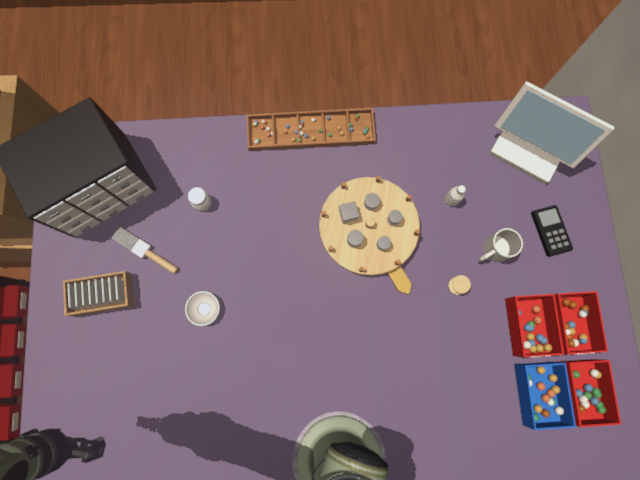

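View pics/scene0.png

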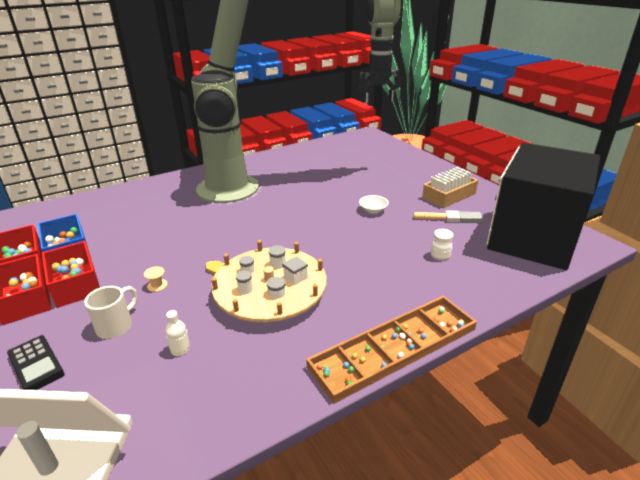

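The top view shows the carousel centred near (370,223), the square box near (348,212) and the pointer tip near (407,290). I'll zoom in for exact pixels.

```bash
cat > h.py <<'E'
import numpy as np, cv2
from scipy.spatial.transform import Rotation as Ro
from bench import bot, solve_ik, imaging
def ray(name, uv, z, m=None):
    m=m or imaging.camera_model(name); K=m["K"]; R=Ro.from_euler("xyz",m["rotation"]).as_matrix()
    d=R@np.array([(uv[0]-K[0,2])/K[0,0],-(uv[1]-K[1,2])/K[1,1],-1]); p=np.array(m["position"])
    return (p+d*(z-p[2])/d[2])[:2]
def proj(name,P,m=None):
    m=m or imaging.camera_model(name); K=m["K"]; R=Ro.from_euler("xyz",m["rotation"]).as_matrix()
    q=R.T@(np.array(P)-m["position"]); return np.array([K[0,0]*q[0]/-q[2]+K[0,2], K[1,1]*q[1]/q[2]+K[1,2]])
E
python3 - <<'E'
from h import *
im=cv2.imread("pics/top0.png")[165:305,310:450]
cv2.imwrite("pics/c0.png",cv2.resize(im,(600,600)[:2],interpolation=cv2.INTER_CUBIC))
for n,uv,z in [("ctr",(370,225),42),("tip",(407,291),14),("box",(348,212),86),("mug",(506,243),85),("spool",(461,285),42),("glue",(460,190),100),("bead_tray",(375,145),20),("bead_tray",(250,150),20)]: print(n,ray("top",uv,z).round(0))
E
```

```text
ctr [ 587. -124.]
tip [ 408. -210.]
box [614. -64.]
mug [ 508. -462.]
spool [ 412. -347.]
glue [ 652. -357.]
bead_tray [ 822. -160.]
bead_tray [828. 192.]
```

View pics/c0.png

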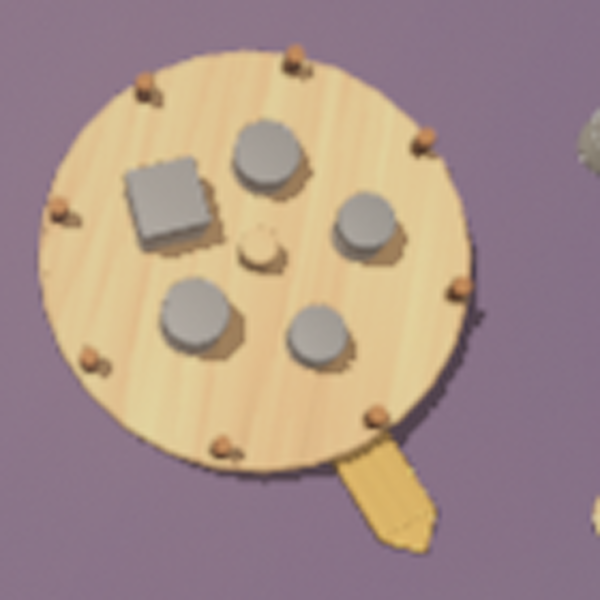

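```bash
python3 - <<'E'
from h import *
f=lambda p:(310+(p[0]+.5)/4.2857-.5,165+(p[1]+.5)/4.2857-.5)
pg=np.array([ray("top",f(p),72) for p in [(145,80),(293,53),(427,134),(461,284),(377,410),(221,442),(89,353),(57,206)]])
c=pg.mean(0); d=pg-c
print("c",c,"r",np.hypot(*d.T).round(1),"stub",ray("top",f((261,241)),72))
a=np.arctan2(d[:,1],d[:,0]); print("peg ang",np.degrees(a).round(1))
g=np.degrees(a)%45; print("phase",g.round(1))
for n,p,z in [("tip",(425,552),14),("L0",(338,462),14),("L1",(390,540),14),("R0",(385,437),14),("R1",(436,513),14),("box",(168,196),86),("ja",(267,152),80),("jb",(366,220),80),("jc",(195,312),80),("jd",(318,334),80)]:
    q=ray("top",f(p),z)-c; print(n,(q+c).round(1),np.hypot(*q).round(1),np.degrees(np.arctan2(q[1],q[0])).round(2))
E
```

```text
c [ 589.41689029 -120.73956019] r [124.4 124.  126.1 124.8 123.5 124.7 124.1 125. ] stub [ 590.70411929 -122.224673  ]
peg ang [  29.7  -14.7  -60.2 -105.3 -149.8  164.8  119.7   75.7]
phase [29.7 30.3 29.8 29.7 30.2 29.8 29.7 30.7]
tip [ 401.2 -214.1] 210.2 -153.61
L0 [ 460.2 -165.6] 136.8 -160.85
L1 [ 409.9 -193.3] 193.7 -158.0
R0 [ 474.1 -196.4] 138.0 -146.74
R1 [ 424.7 -223.4] 194.1 -148.06
box [618.7 -66.6] 61.6 61.55
ja [ 644.4 -129.6] 55.7 -9.15
jb [ 598.  -185.9] 65.7 -82.51
jc [547.5 -77.9] 60.0 134.4
jd [ 529.5 -150.5] 66.9 -153.6
```

```bash
cat >> h.py <<'E'
C=np.array([590.,-121.5])
def pose(th,z=52,r=128):
    t=np.radians(th); return [C[0]+r*np.cos(t),C[1]+r*np.sin(t),z],[np.pi,0,np.radians(th-90)]
def arc(a,b,v=60,step=8):
    for th in np.linspace(a,b,max(2,int(abs(b-a)/step)+2))[1:]:
        p,o=pose(th); bot.movel(p,o,max_speed=v)
E
python3 - <<'E'
from h import *
for th in (97,180,225,257): print(th, solve_ik(*pose(th)))
bot.grip(0.0)
p,o=pose(97,150); bot.move_ptp(p,o)
bot.movel(pose(97)[0]); print(bot.get_state()["t"],bot.get_state()["contact_force"])
arc(97,108,60); print(bot.get_state()["t"],bot.get_state()["contact_force"])
arc(108,248,90); s=bot.get_state(); print(s["t"],s["contact_force"],s["tcp_pos"])
arc(248,240,60); p,o=pose(240,150); bot.movel(p)
bot.move_ptp([350,250,200],[np.pi,0,np.radians(90)])
cv2.imwrite("pics/top1.png",im:=imaging.capture("top")); print(bot.get_state()["t"])
cv2.imwrite("pics/c1.png",cv2.resize(im[165:305,310:450],(600,600),interpolation=cv2.INTER_CUBIC))
E
```

```text
97 [-0.11882594  0.5469472  -0.35213027  0.67171886  0.          2.90059367]
180 [-0.41184859  0.40561652 -0.60977582  0.55540399  0.          1.15894774]
225 [-0.53746346  0.49994396 -0.43981507  0.6310373   0.          0.2479347 ]
257 [-0.53383098  0.60502942 -0.24148035  0.72428656  0.         -0.30693818]
4.125 [0.04571222 0.75513363 0.27423884]
4.8417 [ 0.60241107 -0.17484233  0.20955936]
10.9917 [-0.76250919 -0.53544563 -0.67433848] [ 541.43876857 -239.68678771   51.86201934]
14.3083
```

View pics/c1.png

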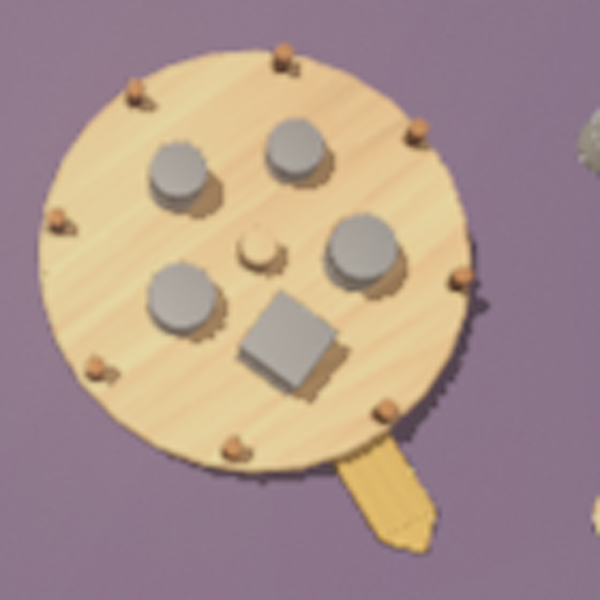

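The carousel has turned as intended. The box top is at crop (287,338), just short of the pointer line, and the pots are undisturbed. Next I'll measure the remaining angle.

```bash
python3 - <<'E'
from h import *
f=lambda p:(310+(p[0]+.5)/4.2857-.5,165+(p[1]+.5)/4.2857-.5)
pg=np.array([ray("top",f(p),72) for p in [(135,85),(282,50),(417,124),(462,271),(386,404),(233,443),(95,362),(56,214)]])
c=pg.mean(0); d=pg-c; g=np.degrees(np.arctan2(d[:,1],d[:,0]))%45
print(c,g.round(1),g.mean())
q=ray("top",f((287,338)),86)-c; print(np.hypot(*q),np.degrees(np.arctan2(q[1],q[0]))%360)
E
```

```text
[ 590.14621738 -120.49010788] [33.  33.3 33.4 33.2 33.1 33.2 33.1 33.4] 33.21948281616504
63.913517691420246 189.3628656312218
```

```bash
python3 - <<'E'
from h import *
f=lambda p:(310+(p[0]+.5)/4.2857-.5,165+(p[1]+.5)/4.2857-.5)
c=np.array([589.8,-120.7])
for a,b,z in [((168,196),(287,338),86),((267,152),(182,297),82),((366,220),(178,170),80),((195,312),(362,246),80),((318,334),(295,147),80)]:
    o=[]
    for p in(a,b):
        q=ray("top",f(p),z)-c; o+=[np.hypot(*q),np.degrees(np.arctan2(q[1],q[0]))%360]
    print(np.round(o,1),(o[3]-o[1])%360)
im=cv2.imread("pics/c1.png"); cv2.imwrite("pics/z1.png",cv2.resize(im[250:430,180:420],(800,600),interpolation=cv2.INTER_CUBIC))
E
```

```text
[ 61.4  61.9  63.5 189.2] 127.37585637813558
[ 54.7 350.9  60.  123.5] 132.52818176087953
[ 65.7 277.2  65.6  44.9] 127.70748701878557
[ 60.2 134.7  61.8 262.7] 128.02239138649836
[ 67.2 206.3  62.5 335.2] 128.86469979966648
```

View pics/z1.png

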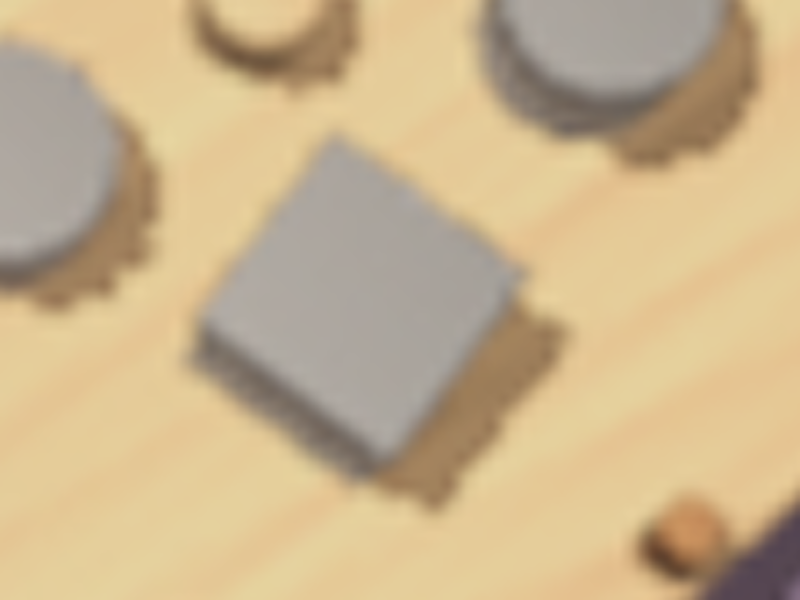

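Peg motion (138°) exceeds pot motion (128°), so the pots slipped slightly on the jerky starts. I'll finish slowly in single smooth strokes and close the loop on the box itself.

```bash
cat >> h.py <<'E'
def stroke(a,b,tag,v=20):
    p,o=pose(a,150); bot.move_ptp(p,o); bot.movel(pose(a)[0])
    arc(a,b,v,40); bot.dwell(.2); arc(b,b-6,20,40); p,o=pose(b-6,150); bot.movel(p)
    bot.move_ptp([350,250,200],[np.pi,0,np.radians(90)])
    im=imaging.capture("top"); print(bot.get_state()["t"])
    cv2.imwrite(f"pics/{tag}.png",cv2.resize(im[165:305,310:450],(600,600),interpolation=cv2.INTER_CUBIC))
E
python3 -c "
from h import *
stroke(106,130.2,'c2')"
```

```text
22.25
```

View pics/c2.png

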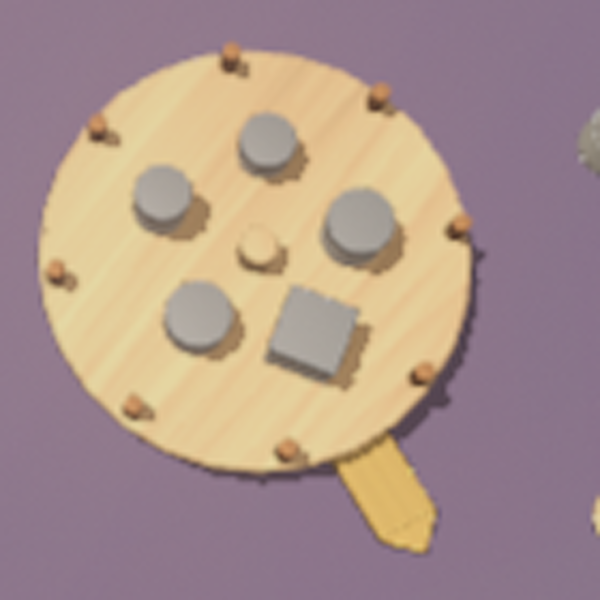

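The box is now at about (313,329), and the pointer line runs from the stub (261,245) to the tip (425,552). I'll measure by segmentation.

```bash
cat >> h.py <<'E'
def measure(tag):
    f=lambda p:(310+(p[0]+.5)/4.2857-.5,165+(p[1]+.5)/4.2857-.5)
    hsv=cv2.cvtColor(cv2.imread(f"pics/{tag}.png"),cv2.COLOR_BGR2HSV).astype(int)
    c=np.array([589.9,-120.8])
    yy,xx=np.mgrid[:600,:600]; disc=(xx-258)**2+(yy-258)**2<160**2
    for lim in (132,138,145):
        m=((hsv[...,1]<45)&(hsv[...,2]>lim)&disc).astype(np.uint8)
        n,lab,st,ce=cv2.connectedComponentsWithStats(cv2.erode(m,np.ones((3,3))))
        for i in range(1,n):
            if st[i,4]>1200:
                cn=cv2.findContours((lab==i).astype(np.uint8),0,2)[0][0]; r=cv2.minAreaRect(cn)
                q=ray("top",f(r[0]),86)-c
                fill=st[i,4]/(r[1][0]*r[1][1])
                if fill>.87: print(lim,"box",np.round(r[0],1),np.round(r[1],0),np.hypot(*q).round(1),(np.degrees(np.arctan2(q[1],q[0]))%360).round(2))
    # pointer: yellow, outside the deck
    m=((hsv[...,0]>12)&(hsv[...,0]<35)&(hsv[...,1]>100)&(yy>440)&(xx>325)&(xx<460)).astype(np.uint8)
    p=np.argwhere(m)[:, ::-1]; w=np.array([ray("top",f(k),14) for k in p[::7]])-c; rr=np.hypot(*w.T); 
    k=(rr>150)&(rr<180)
    print("pointer",len(p),np.degrees(np.arctan2(w[k,1],w[k,0])).mean()%360, "tip r",rr.max())
E
python3 -c "
from h import *
for t in ('c0','c1','c2'): measure(t)"
```

```text
132 box [166.3 196.9] [67. 70.] 62.1 62.85
138 box [166.2 196.5] [66. 70.] 62.2 62.64
145 box [166.4 196. ] [65. 70.] 62.3 62.37
pointer 7107 206.09749301288082 tip r 209.52462866096218
132 box [288.2 339.7] [69. 68.] 64.8 189.55
138 box [288.3 339.3] [69. 67.] 64.6 189.63
145 box [288.6 339. ] [69. 66.] 64.4 189.8
pointer 7045 206.03035922885846 tip r 210.04618090862303
132 box [313.9 329.7] [69. 67.] 64.5 204.3
138 box [314.  329.5] [70. 67.] 64.4 204.41
145 box [314.  329.1] [69. 66.] 64.2 204.53Traceback (most recent call last):
  File "<string>", line 3, in <module>
    for t in ('c0','c1','c2'): measure(t)
                               ~~~~~~~^^^
  File "h.py", line 39, in measure
    p=np.argwhere(m)[:, ::-1]; w=np.array([ray("top",f(k),14) for k in p[::7]])-c; rr=np.hypot(*w.T);
                                           ~~~^^^^^^^^^^^^^^^
  File "h.py", line 5, in ray
    m=m or imaging.camera_model(name); K=m["K"]; R=Ro.from_euler("xyz",m["rotation"]).as_matrix()
           ~~~~~~~~~~~~~~~~~~~~^^^^^^
ValueError: time passes only in moves, steps and waits
```

```bash
sed -i 's|for k in p\[::7\]|for k in p[::60]|' h.py; python3 -c "
from h import *
stroke(114,132.2,'c3',15)
measure('c3')"
```

```text
30.1917
132 box [316.8 328. ] [70. 67.] 64.4 206.17
138 box [316.8 327.6] [70. 66.] 64.2 206.25
145 box [316.9 327.3] [70. 66.] 64.1 206.38
pointer 7043 206.08813065638554 tip r 207.6924494380263
```

View pics/c3.png

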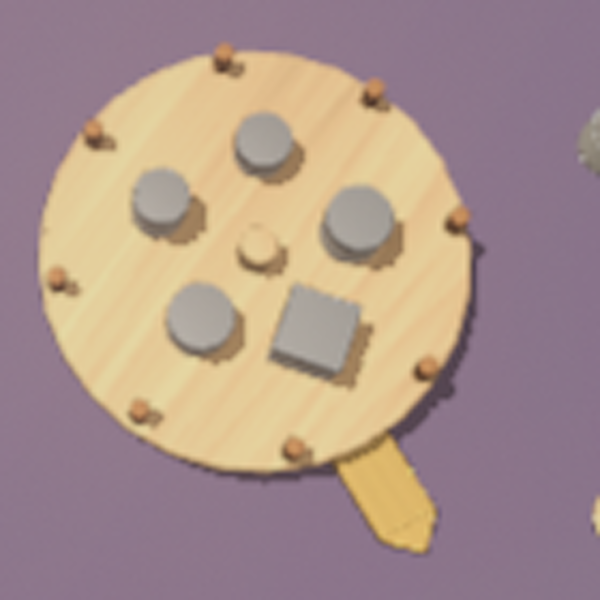

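The box now sits at 206.3° and the pointer at about 206.2°. The box is in line, everything is still and the arm is clear.

```bash
python3 -c "
from bench import bot
print(bot.sign_off())"
```

```text
the job is handed in; nothing more can be done
None
```

The job is handed in at about 30 s: the square box stands at the front, within about 0.5° of the pointer line as measured in the top camera, with the carousel still and the arm clear; the pots slid about 10° on the deck during the first push, and nothing but a rim peg was pushed.

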